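Hang a rinsed beaker on the drying arm and start the blower

TASK

Take the tall white beaker that stands upside down on the bench and slide it, mouth first, down onto the long slanted drying arm (not the short one) until its bottom rests on the arm's tip; it is brittle, so lower it gently along the arm, do not let it drop or knock, and let go. Then start the blower by pushing the lever on its top all the way over. Leave the squat cup, dish, modelling tool and jar where they are.

Things in the scene. Friction and masses are not known exactly. Their poses are not given: they have to be found in the camera images.
- beaker_mid (a point): The tall white ceramic beaker, a plain straight cylinder, outside diameter 58, height 100, wall 4 (inside diameter 50), bottom 8 thick, about 0.2 kg. It stands upside down, mouth on the bench. This point is its centre, on its axis, half-way up. z points along its axis from mouth to closed bottom (up at the start).
- beaker_floor (a point): Point of the beaker on its axis at the inner face of its closed bottom: 92 from the mouth, 42 beyond beaker_mid along z. Same axes.
- beaker: The same beaker; origin at the centre of its mouth, z to the closed bottom.
- long_stand: Fixed steel stand of the long arm: foot 110 x 100 x 14, slim post of diameter 18 and on it a ball of diameter 32. Origin under the foot's centre; the post stands 40 behind it (+x), away from the robot.
- short_stand: The same fixed stand with the short arm, not to be used. Which stand is on the left differs from start to start.
- long_arm: The long drying arm: fixed round wooden rod, diameter 24, round tip, 120 long, rising 55 degrees above level. Origin at its root, the ball's centre, 100 above the bench; z points along the rod from root to tip, leaning roughly towards the robot; y is level. A seated beaker has beaker_floor within a few mm of the tip and leans up to 0.15 rad. Let go higher up, it may stick there.
- long_tip (a point): The extreme tip of the long arm, 120 from the root along its z, 198 above the bench. Same axes as long_arm.
- short_tip (a point): The tip of the short drying arm: a like rod only 60 long, its tip 149 above the bench. z along the rod towards the tip.
- lever (a joint): Lever on top of the blower (a grey box 140 x 120 x 100 with a round spout in the side). Reads about 0 to 0.2 rad at the start (off, leaning towards the robot side), 1.0 at its far stop (on). Turns on a level axis 122 above the bench, 80 below the knob's centre along the rod. Moves with light friction (about 1 N at the knob) and stays where it is left.
- lever_tip (a point): Centre of the lever's round black knob, diameter 26, at the end of a rod of diameter 10, 80 from the lever's axis. Towards on, it swings in the upright plane along lever_base's +x, about 77 in all, highest half-way (about 202 above the bench).
- lever_base: The fixed steel block (70 x 50 x 25) on the blower's top that carries the lever; origin at the centre of its underside, 100 above the bench; x is level and points the way the lever is pushed (away from the robot), z up. The lever's axis lies along y, 22 above this origin; at joint value q the rod leans q - 0.5 rad from upright towards +x.
- squat: Bystander: squat white ceramic cup, upside down, widest diameter 82, height 48; origin at the centre of its underside.
- dish: Bystander: small white dish, diameter 90, height 16; origin at the centre of its underside.
- modeller: Bystander: modelling tool lying flat, 163 long along x, 10 wide, 8 high; origin at its middle, underside.
- jar: Bystander: closed green glass jar, diameter 68, height 90, in front of the blower; origin at the centre of its underside.
Mind the look-alikes: they are no part of the job. What is shaped like the beaker but pink or purple is not meant.

How it is judged:
By the outcome, as a careful person would: the job done as asked, in the order asked, and still so for the second after the job is handed in, with the robot touching nothing.
It also fails if it takes over 64 s, if anything falls off the work surface, if the arm or the gripper's body presses on something with over 40 N, if the wrist force passes 120 N, or if a joint passes its speed limit or range.

ROBOT

A 7-joint arm with a two-finger parallel gripper is mounted at the origin on the work surface. World frame = base frame: x ahead of the robot, y to its left, z up, the work surface at z = 0. Lengths are in m, angles in rad, forces in N, time in s.
With the tool pointing down it reaches from about 0.425 to 0.875 m from the base axis. Payload 8.4 kg.
Tool frame: the origin (TCP) lies midway between the tips of the shut fingers; the grasp point (between the pads) lies 19 mm behind it; z points along the fingers, y is the line along which they close (so a half turn about z gives the same grasp; the last joint's range is limited). The gripper opens to 87 mm and grips with 3 to 60 N. Pads are 19 mm wide; open, the fingers measure 117 mm over their backs; the gripper's body (75 mm by 190 mm) begins 51 mm behind the grasp point.
Start: joints at [1.013, 0.333, 0.04, 1.465, -0.013, 1.343, -0.059], TCP at [0.288, -0.583, 0.223] pointing down, gripper open.
Joint ranges: [-2.58, 2.58], [-0.38, 2.09], [-1.3, 1.39], [0.25, 2.4], [-1.5, 4.64], [0.08, 2.09], [-2.65, 2.65]. Speed limits (rad/s): [2.22, 2.22, 2.79, 2.79, 3.14, 3.14, 3.14].

INTERFACE

Orientations are given as a unit quaternion [x, y, z, w].
In Python, from plant import bot gives the robot as it stands.
- The arm moves only by the shell command python3 -m creep 'ROWS' [FORCE]. ROWS is JSON, a list of rows, each a list of 3 entries, a list of its own where there are three numbers: the gripper's target within -1 to 1 (shut at 1, half-way at 0, fully open at -1), then the shift along the tool's x, y, z in units of 25 mm (1.0 is 25 mm), then the turn about the tool's z in degrees. A call has 1 to 20 rows; each row is the pose to reach, as a shift and turn from the pose commanded when the call began, along the tool's axes at that moment; what a row does not reach only later rows make up. A row lasts 1/12 s, in which the tool goes at most 41.7 mm and 7.16 degrees, less where a joint would pass 70% of its speed; a pose out of reach is approached as far as the arm can. A call with a gripper value outside its range is refused whole. The fingers move at their own pace and stop on an object; FORCE is the grip in N (left out, the last holds). Time passes only in rows, so rows that repeat a pose let the fingers close. It gives the time, the measured TCP pose, the force, the opening and the grip force at its end, in the units of the state.
- bot.get_obs(): the state, without advancing time (a new reading comes with each control period).
- bot.grab_frame(name): name is "scene" or "top" or "wrist"; returns (picture, depth): 420x560x3 uint8, blue, green, red; 420x560 float32, m along the optical axis (not along the pixel's ray), 0 where there is no reading.
- bot.get_calibration(name): a dict with "vertical_fov" (degrees; the focal length in pixels is half the picture's height over the tangent of half this angle, whatever the lens; pixels are square), "cx", "cy" (the principal point, pixels), "dist" ([k1, k2, p1, p2, k3] as OpenCV has them; the pictures are not rectified), "cam_to_world" (4x4, takes a point from camera to world coordinates); the wrist camera has in their place "T_tool_cam" (4x4, takes a point from camera to tool coordinates, whose origin is the TCP and whose axes are the flange's). Camera axes: x right, y down, z forward; pixel columns grow to the right and rows downward; lengths in m; the calibration is good to about 2 mm. A picture is of the moment at which its call begins: read the wrist's pose just before it. get_calibration takes no time and is no camera call.
- bot.finish_job(): hands the job in; it is judged then, once.
The state is a dict: "time_s": time; "joint_positions": joint angles; "qvel": joint speeds; "tau": joint torques, N m; "tool_pos": TCP position; "ee_rot": TCP orientation; "ft_force": force on the tool from outside, world axes, zero at the start; "ft_torque": the same for the moment, N m; "grip_width": finger opening in m; "gripper_force": force on a finger pad.
Only numpy, scipy, OpenCV 4.12 (cv2) and the standard library are available. Lean on these libraries where they do the work, as an engineer would, in place of code of your own. Each camera call takes 0.05 s, during which the arm holds its last target. There are 200 camera calls.

## Working session

There is one attempt and no reset: what is moved stays moved. The work goes in short steps, Python scripts to look and compute and a shell command to move; the robot and the scene stay as the last step left them, time stands still between calls to the robot, and variables do not carry over. Pictures are saved under pics/ and viewed, at most 13 in all, crops included, and the job is handed in when it is done.

```bash
mkdir -p pics; ls; cat > h.py <<'E'
import numpy as np,cv2
from plant import bot
from scipy.spatial.transform import Rotation as R
def cam(name):
    o=bot.get_obs(); im,d=bot.grab_frame(name); c=bot.get_calibration(name)
    f=im.shape[0]/2/np.tan(np.radians(c["vertical_fov"])/2)
    K=np.array([[f,0,c["cx"]],[0,f,c["cy"]],[0,0,1]])
    if name=="wrist":
        T=np.eye(4);T[:3,:3]=R.from_quat(o["ee_rot"]).as_matrix();T[:3,3]=o["tool_pos"];T=T@np.array(c["T_tool_cam"])
    else: T=np.array(c["cam_to_world"])
    return im,d,K,np.array(c["dist"]),T
def cloud(d,K,D,T):
    h,w=d.shape; v,u=np.mgrid[:h,:w]
    n=cv2.undistortPoints(np.stack([u,v],-1).reshape(-1,1,2).astype(float),K,D).reshape(h,w,2)
    P=np.dstack([n*d[...,None],d])@T[:3,:3].T+T[:3,3]
    P[d==0]=np.nan
    return P
E
python3 - <<'E'
from h import *
o=bot.get_obs();print(o)
for n in("scene","top"):
    im,d,K,D,T=cam(n);cv2.imwrite(f"pics/{n}0.png",im);np.savez(f"{n}0.npz",im=im,P=cloud(d,K,D,T));print(n,T.round(3).tolist(),K[0,0],D)
E
```

```text
pics
{'time_s': 0.0, 'joint_positions': array([ 1.01282771,  0.33390853,  0.03988019,  1.46632289, -0.0133948 ,
        1.34328894, -0.05851464]), 'qvel': array([-0.00045782,  0.00121435, -0.00092131,  0.00029918, -0.00073575,
        0.00072093, -0.00120527]), 'tau': array([-1.01578905e-04, -6.56369090e+01,  1.33490000e+00, -4.03795803e+01,
       -5.97206340e-02,  4.49205050e-02,  2.24190044e-04]), 'tool_pos': array([ 0.28759796, -0.58236504,  0.22163564]), 'ee_rot': array([ 9.73810490e-01,  2.27359713e-01, -2.46707901e-04, -7.93391351e-04]), 'ft_force': array([-0.30599805, -0.26936242,  0.07397313]), 'ft_torque': array([-0.01060677, -0.02741689, -0.03490434]), 'gripper_force': 0.0, 'grip_width': 0.08711663858688776}
scene [[-0.667, 0.483, -0.567, 1.112], [0.745, 0.412, -0.525, 0.56], [-0.02, -0.773, -0.635, 0.775], [0.0, 0.0, 0.0, 1.0]] 426.47541724168957 [-0.09651238  0.          0.          0.          0.        ]
top [[-0.025, -0.996, 0.088, 0.442], [-1.0, 0.026, -0.0, 0.039], [-0.002, -0.088, -0.996, 1.53], [0.0, 0.0, 0.0, 1.0]] 541.5310830051661 [0.02843103 0.         0.         0.         0.        ]
```

View pics/scene0.png

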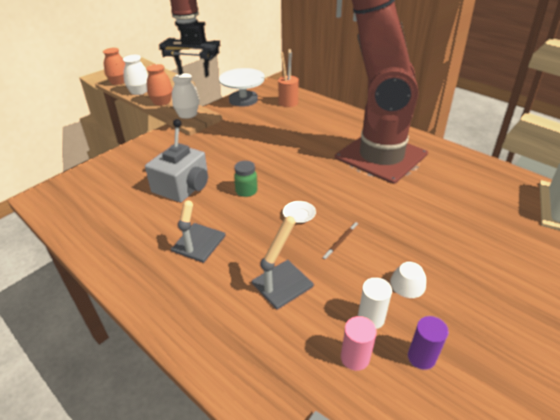

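View pics/top0.png

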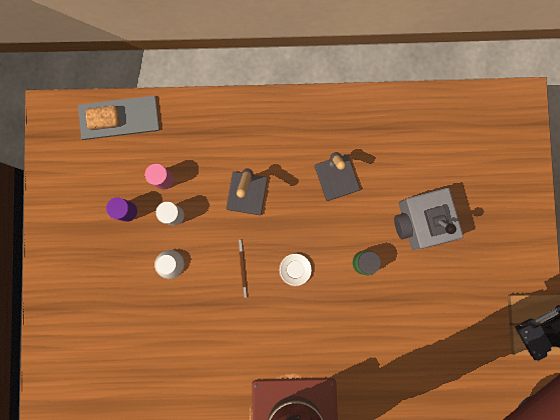

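The scene view shows the white beaker at about (375,303), the squat cup at (410,279), the long arm at (280,243), the short arm at (186,213) and the lever knob at (177,124). In the top view the beaker is at (169,212), the long arm at (243,185), the short arm at (338,160), the lever knob at (451,228) and the jar at (367,262).

```bash
cat > m.py <<'E'
from h import *
from scipy.optimize import least_squares
S=np.load("scene0.npz");Tp=np.load("top0.npz")
def pts(F,u0,u1,v0,v1,z0,z1,sat=None,val=None):
    im,P=F["im"][v0:v1,u0:u1],F["P"][v0:v1,u0:u1]
    h=cv2.cvtColor(im,cv2.COLOR_BGR2HSV); m=(P[...,2]>z0)&(P[...,2]<z1)
    if sat: m&=(h[...,1]>=sat[0])&(h[...,1]<=sat[1])
    if val: m&=(h[...,2]>=val[0])&(h[...,2]<=val[1])
    return P[m]
def circ(A): 
    (c,r)=cv2.minEnclosingCircle(A[:,:2].astype(np.float32)); return np.round(c,4),round(r,4),len(A),A[:,2].mean().round(4)
print("beaker",circ(pts(Tp,145,190,190,230,.093,.107)))
b=pts(S,355,395,275,330,.02,.09,(0,60))
r=least_squares(lambda p:np.hypot(*(b[:,:2]-p).T)-.029,b[:,:2].mean(0),loss="soft_l1",f_scale=.002);print("beaker scene",r.x,len(b),np.sqrt(np.mean(r.fun**2)))
print("squat",circ(pts(Tp,145,195,240,290,.02,.06)))
def rod(A,L,tag):
    def f(p):
        a=p[2];e=np.radians(55);z=np.array([np.cos(e)*np.cos(a),np.cos(e)*np.sin(a),np.sin(e)])
        q=A-np.array([p[0],p[1],.1]); t=np.clip(q@z,0,L-.012); return np.linalg.norm(q-t[:,None]*z,axis=1)-.012
    r=least_squares(f,[A[:,0].max(),A[:,1].mean(),np.pi],loss="soft_l1",f_scale=.002);p=r.x;a=p[2];e=np.radians(55)
    print(tag,"root",p[:2],"az deg",np.degrees(a),"tip",p[:2]+L*np.cos(e)*np.array([np.cos(a),np.sin(a)]),"zmax",A[:,2].max(),len(A),np.sqrt(np.mean(r.fun**2)))
A=pts(Tp,225,265,165,210,.125,.21);B=pts(S,262,305,210,262,.125,.21,(60,255))
rod(A,.12,"long top");rod(B,.12,"long scene");rod(np.r_[A,B],.12,"long both")
print("foot long",cv2.minAreaRect(pts(Tp,220,275,160,220,.009,.02)[:,:2].astype(np.float32)))
k=pts(Tp,435,465,215,245,.175,.23);print("knob top",circ(k),k.max(0))
k2=pts(S,165,190,112,135,.17,.23,None,(0,70));print("knob scene",k2.mean(0) if len(k2) else 0,len(k2))
print("block",cv2.minAreaRect(pts(Tp,400,470,185,255,.118,.132)[:,:2].astype(np.float32)))
print("box",cv2.minAreaRect(pts(Tp,400,470,185,255,.094,.106)[:,:2].astype(np.float32)))
print("jar",circ(pts(Tp,345,390,240,285,.06,.1)))
E
python3 m.py
```

```text
beaker (array([0.5776, 0.3261]), 0.0293, 367, np.float64(0.1003))
beaker scene [0.57380964 0.32577307] 537 0.011804575059965823
squat (array([0.4409, 0.3385]), 0.0374, 564, np.float64(0.0422))
long top root [0.67451342 0.11075712] az deg 168.98023595743288 tip [0.60695336 0.12391365] zmax 0.20538824262362665 212 0.001562817465814221
long scene root [0.66986589 0.11149271] az deg 169.3525675645256 tip [0.60222177 0.12420993] zmax 0.20101756106663582 479 0.0011463211271586608
long both root [0.6711435  0.11069438] az deg 168.9387021418999 tip [0.603593   0.12389988] zmax 0.20538824262362665 691 0.0018361624034639974
foot long ((0.6570679545402527, 0.12770028412342072), (0.14594870805740356, 0.15323813259601593), 78.95235443115234)
knob top (array([ 0.5105, -0.3881]), 0.0133, 94, np.float64(0.2058)) [ 0.52343249 -0.37528398  0.21717698]
knob scene [ 0.51200747 -0.38302618  0.2033356 ] 46
block ((0.5357856750488281, -0.3831222355365753), (0.06965028494596481, 0.05148928984999657), 13.452496528625488)
box ((0.5452495813369751, -0.3798776865005493), (0.1390061378479004, 0.12122679501771927), 13.291004180908203)
jar (array([ 0.4312, -0.205 ]), 0.033, 466, np.float64(0.0868))
```

```bash
cat >> h.py <<'E'
def go(*targets):
    o=bot.get_obs();M=R.from_quat(o["ee_rot"]).as_matrix();p=o["tool_pos"]
    az=np.degrees(np.arctan2(M[1,0],M[0,0]))
    print("t",o["time_s"],"p",p.round(4),"az",az.round(2),"tilt",np.degrees(np.arccos(-M[2,2])).round(2),"F",o["ft_force"].round(2),"w",round(o["grip_width"],4),"g",round(o["gripper_force"],2),"q",o["joint_positions"].round(2))
    for t in targets:
        print(t,"->",(M.T@(np.array(t[:3])-p)/.025).round(2).tolist(),"turn",None if len(t)<4 else round((az-t[3]+180)%360-180,1))
E
python3 -c "
from h import *
go((.36,-.45,.35,10),(.55,-.1,.35,0),(.576,.326,.3,-11))"
```

```text
t 0.1 p [ 0.2876 -0.5824  0.2217] az 26.29 tilt 0.08 F [ 0.47 -0.01  0.26] w 0.087 g 0.0 q [ 1.01  0.33  0.04  1.47 -0.01  1.34 -0.06]
(0.36, -0.45, 0.35, 10) -> [4.94, -3.47, -5.13] turn 16.3
(0.55, -0.1, 0.35, 0) -> [17.95, -12.66, -5.11] turn 26.3
(0.576, 0.326, 0.3, -11) -> [26.43, -27.47, -3.09] turn 37.3
```

```bash
python3 -m creep '[[-1,[4.9,-3.5,-5.1],16],[-1,[4.9,-3.5,-5.1],16],[-1,[4.9,-3.5,-5.1],16],[-1,[4.9,-3.5,-5.1],16],[-1,[4.9,-3.5,-5.1],16],[-1,[18,-12.7,-5.1],26],[-1,[18,-12.7,-5.1],26],[-1,[18,-12.7,-5.1],26],[-1,[18,-12.7,-5.1],26],[-1,[18,-12.7,-5.1],26],[-1,[18,-12.7,-5.1],26],[-1,[18,-12.7,-5.1],26],[-1,[18,-12.7,-5.1],26],[-1,[18,-12.7,-5.1],26],[-1,[18,-12.7,-5.1],26],[-1,[18,-12.7,-5.1],26],[-1,[18,-12.7,-5.1],26]]'; python3 -c "
from h import *
go((.56,.326,.26,-11))"
```

```text
time_s: 1.52
tool_pos: [0.5511, -0.0967, 0.3494]
ee_rot: [1.0, 0.004, -0.001, -0.0]
ft_force: [-0.0, -1.5, 0.2]
grip_width: 0.0868
gripper_force: 0.0
t 1.5167 p [ 0.5511 -0.0967  0.3494] az 0.51 tilt 0.07 F [-0.05 -1.49  0.21] w 0.0868 g 0.0 q [ 0.38  0.13 -0.32  1.46  0.04  1.56 -1.5 ]
(0.56, 0.326, 0.26, -11) -> [0.51, -16.9, 3.59] turn 11.5
```

```bash
python3 -m creep '[[-1,[0.5,-16.9,1.5],11.5],[-1,[0.5,-16.9,1.5],11.5],[-1,[0.5,-16.9,1.5],11.5],[-1,[0.5,-16.9,1.5],11.5],[-1,[0.5,-16.9,1.5],11.5],[-1,[0.5,-16.9,1.5],11.5],[-1,[0.5,-16.9,1.5],11.5],[-1,[0.5,-16.9,1.5],11.5],[-1,[0.5,-16.9,1.5],11.5],[-1,[0.5,-16.9,1.5],11.5],[-1,[0.5,-16.9,1.5],11.5],[-1,[0.5,-16.9,3.6],11.5],[-1,[0.5,-16.9,3.6],11.5],[-1,[0.5,-16.9,3.6],11.5],[-1,[0.5,-16.9,3.6],11.5]]'; python3 - <<'E'
from h import *
im,d,K,D,T=cam("wrist");P=cloud(d,K,D,T);cv2.imwrite("pics/w1.png",im)
hs=cv2.cvtColor(im,cv2.COLOR_BGR2HSV)
m=(abs(P[...,2]-.1)<.008)&(hs[...,1]<70)
n,l,s,c=cv2.connectedComponentsWithStats(m.astype(np.uint8))
for i in range(1,n):
    if s[i,4]>300:
        A=P[l==i];print(c[i].round(),s[i,4],cv2.minEnclosingCircle(A[:,:2].astype(np.float32)),np.median(A,0))
go((.576,.326,.051,-11))
E
```

```text
time_s: 2.77
tool_pos: [0.5618, 0.3216, 0.2602]
ee_rot: [0.995, -0.099, -0.0, 0.001]
ft_force: [0.8, 0.9, 0.6]
grip_width: 0.0872
gripper_force: 0.0
[219.  68.] 3429 ((0.6792269349098206, 0.3551783561706543), 0.028423640877008438) [0.6800898  0.35483024 0.10112537]
[275. 174.] 2813 ((0.5767537355422974, 0.32550063729286194), 0.028904074802994728) [0.57764045 0.32524183 0.10116341]
t 2.8167 p [0.5621 0.3223 0.2615] az -11.35 tilt 0.06 F [-0.14  0.52  0.27] w 0.0872 g 0.0 q [-0.17  0.37 -0.57  1.39  0.2   1.44 -2.5 ]
(0.576, 0.326, 0.051, -11) -> [0.51, -0.25, 8.42] turn -0.3
```

View pics/w1.png

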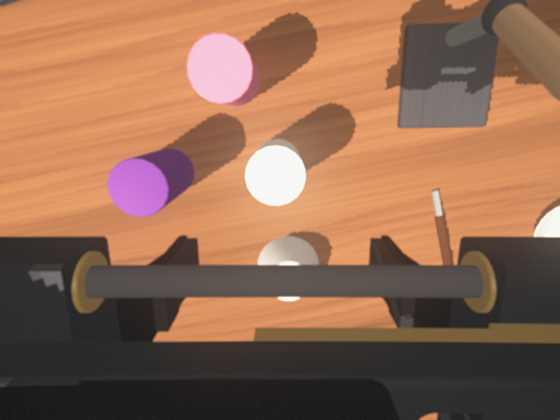

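The white beaker is at (275,174) between the open fingers' line; pink (219,68) and purple (140,185) are clear of it. Position (0.577, 0.3255) agrees with the first estimate.

```bash
python3 -m creep '[[-1,[0.55,-0.25,0.5],0],[-1,[0.55,-0.25,1.5],0],[-1,[0.55,-0.25,2.5],0],[-1,[0.55,-0.25,3.5],0],[-1,[0.55,-0.25,4.5],0],[-1,[0.55,-0.25,5.5],0],[-1,[0.55,-0.25,6.5],0],[-1,[0.55,-0.25,7.4],0],[-1,[0.55,-0.25,8.1],0],[-1,[0.55,-0.25,8.4],0],[-1,[0.55,-0.25,8.4],0],[-1,[0.55,-0.25,8.4],0]]'; python3 -c "
from h import *
go((.577,.3255,.051,-11))"
```

```text
time_s: 3.82
tool_pos: [0.5769, 0.3273, 0.0518]
ee_rot: [0.995, -0.098, 0.001, -0.0]
ft_force: [0.3, -0.5, 0.9]
grip_width: 0.0875
gripper_force: 0.0
t 3.8167 p [0.5769 0.3273 0.0518] az -11.26 tilt 0.11 F [ 0.26 -0.5   0.93] w 0.0875 g 0.0 q [-0.2   0.55 -0.52  1.59  0.3   1.08 -2.56]
(0.577, 0.3255, 0.051, -11) -> [0.02, 0.07, 0.03] turn -0.3
```

```bash
python3 -m creep '[[1,[0,0.07,0],0],[1,[0,0.07,0],0],[1,[0,0.07,0],0],[1,[0,0.07,0],0],[1,[0,0.07,0],0],[1,[0,0.07,0],0],[1,[0,0.07,0],0],[1,[0,0.07,0],0],[1,[0,0.07,0],0],[1,[0,0.07,0],0],[1,[0,0.07,-0.1],0],[1,[0,0.07,-0.3],0],[1,[0,0.07,-0.6],0],[1,[0,0.07,-1],0],[1,[0,0.07,-1],0]]' 8; python3 -c "
from h import *
go((.577,.3255,.31,-11))"
```

```text
time_s: 5.07
tool_pos: [0.5765, 0.3262, 0.0777]
ee_rot: [0.995, -0.098, 0.001, -0.001]
ft_force: [1.4, 0.9, -1.3]
grip_width: 0.0586
gripper_force: 8.0
t 5.0667 p [0.5765 0.3262 0.0777] az -11.22 tilt 0.17 F [ 1.44  0.93 -1.34] w 0.0586 g 7.99 q [-0.19  0.52 -0.53  1.57  0.28  1.12 -2.55]
(0.577, 0.3255, 0.31, -11) -> [0.05, 0.0, -9.29] turn -0.2
```

```bash
python3 -m creep '[[1,[0,0,-0.3],0],[1,[0,0,-1],0],[1,[0,0,-2],0],[1,[0,0,-3],0],[1,[0,0,-4],0],[1,[0,0,-5],0],[1,[0,0,-6],0],[1,[0,0,-7],0],[1,[0,0,-8],0],[1,[0,0,-8.6],0],[1,[0,0,-8.9],0],[1,[0,0,-8.9],0]]'; python3 -c "
from h import *
go((.601,.1246,.300,-11))"
```

```text
time_s: 6.07
tool_pos: [0.5758, 0.3259, 0.2996]
ee_rot: [0.995, -0.098, 0.001, -0.001]
ft_force: [-0.2, 0.5, -1.8]
grip_width: 0.0581
gripper_force: 8.0
t 6.0667 p [0.5758 0.3259 0.2996] az -11.21 tilt 0.16 F [-0.18  0.51 -1.77] w 0.0581 g 7.99 q [-0.18  0.38 -0.56  1.29  0.2   1.52 -2.48]
(0.601, 0.1246, 0.3, -11) -> [2.55, 7.7, -0.03] turn -0.2
```

```bash
python3 -m creep '[[1,[0.1,0.3,0],0],[1,[0.3,1,0],0],[1,[0.7,2,0],0],[1,[1,3,0],0],[1,[1.4,4,0],0],[1,[1.7,5,0],0],[1,[2,6,0],0],[1,[2.3,7,0],0],[1,[2.5,7.5,0],0],[1,[2.55,7.7,0],0],[1,[2.55,7.7,0],0],[1,[2.55,7.7,0],0]]'; python3 - <<'E'
from h import *
go((.601,.1246,.300,-11))
for n in("scene","wrist"):
    im,d,K,D,T=cam(n);P=cloud(d,K,D,T);np.savez(n+"1.npz",im=im,P=P)
    if n=="scene":cv2.imwrite("pics/s2.png",cv2.resize(im[150:330,180:400],None,fx=3,fy=3))
    else:cv2.imwrite("pics/w2.png",im)
E
```

```text
time_s: 7.07
tool_pos: [0.6001, 0.1257, 0.2971]
ee_rot: [0.995, -0.097, -0.0, -0.0]
ft_force: [-0.2, 0.2, -2.6]
grip_width: 0.0585
gripper_force: 8.0
t 7.0667 p [0.6001 0.1257 0.2971] az -11.14 tilt 0.07 F [-0.19  0.23 -2.58] w 0.0585 g 7.99 q [ 0.11  0.27 -0.49  1.42  0.12  1.48 -2.14]
(0.601, 0.1246, 0.3, -11) -> [0.04, 0.04, -0.12] turn -0.1
```

View pics/s2.png

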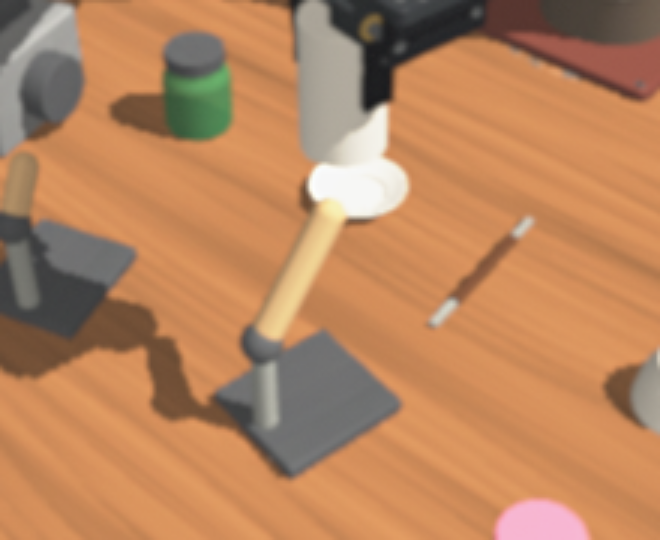

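The beaker hangs upright (crop 345,80) in front of and above the long tip (crop 333,208), as measured. I'll lower it over the tip.

```bash
python3 -m creep '[[1,[0.05,0.02,0.2],0],[1,[0.1,0.02,0.5],0],[1,[0.1,0.02,0.8],0],[1,[0.1,0.02,1.1],0],[1,[0.1,0.02,1.4],0],[1,[0.1,0.02,1.6],0],[1,[0.1,0.02,1.8],0],[1,[0.1,0.02,2.0],0],[1,[0.1,0.02,2.1],0],[1,[0.1,0.02,2.2],0],[1,[0.1,0.02,2.3],0],[1,[0.1,0.02,2.4],0],[1,[0.1,0.02,2.4],0],[1,[0.1,0.02,2.4],0]]'; python3 - <<'E'
from h import *
go((.604,.1245,.2372,-11))
im,d,K,D,T=cam("scene");cv2.imwrite("pics/s3.png",cv2.resize(im[150:330,180:400],None,fx=3,fy=3))
E
```

```text
time_s: 8.33
tool_pos: [0.6029, 0.1233, 0.2376]
ee_rot: [0.995, -0.098, -0.0, -0.0]
ft_force: [0.2, 0.3, -2.1]
grip_width: 0.0583
gripper_force: 8.0
t 8.3333 p [0.6029 0.1233 0.2376] az -11.22 tilt 0.0 F [ 0.19  0.31 -2.12] w 0.0583 g 7.99 q [ 0.11  0.3  -0.48  1.51  0.14  1.37 -2.15]
(0.604, 0.1245, 0.2372, -11) -> [0.03, -0.06, 0.02] turn -0.2
```

View pics/s3.png

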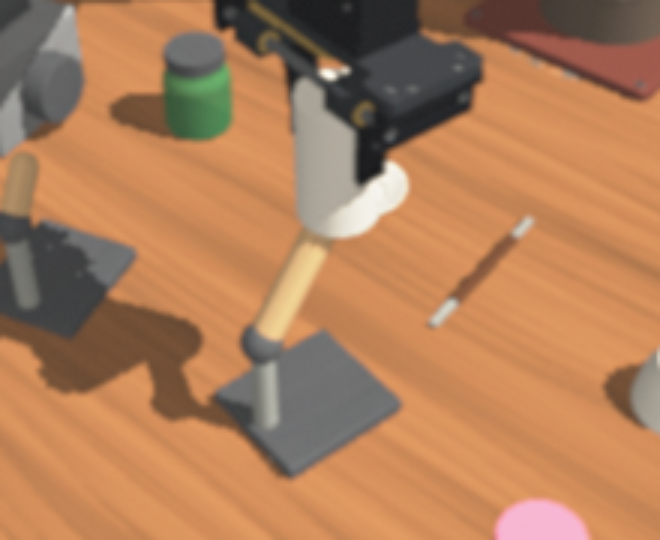

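The tip is now inside the mouth (lip meets rod at crop (318,235)) with no contact force. Next: draw the grip towards the robot so the beaker pivots between the pads.

```bash
python3 -m creep '[[1,[0,0,0.14],0],[1,[-0.06,0,0.14],0],[1,[-0.12,0,0.14],0],[1,[-0.19,0,0.16],0],[1,[-0.26,0,0.18],0],[1,[-0.33,0,0.2],0],[1,[-0.4,0,0.22],0],[1,[-0.47,0,0.24],0],[1,[-0.54,0,0.26],0],[1,[-0.61,0,0.3],0],[1,[-0.68,0,0.34],0],[1,[-0.75,0,0.38],0],[1,[-0.82,0,0.42],0],[1,[-0.88,0,0.45],0],[1,[-0.88,0,0.45],0],[1,[-0.88,0,0.45],0]]'; python3 - <<'E'
from h import *
go((.604,.1245,.2372,-11))
im,d,K,D,T=cam("scene");cv2.imwrite("pics/s4.png",cv2.resize(im[150:330,180:400],None,fx=3,fy=3))
E
```

```text
time_s: 9.72
tool_pos: [0.581, 0.1275, 0.2261]
ee_rot: [0.995, -0.098, -0.0, 0.0]
ft_force: [0.2, 0.1, -1.3]
grip_width: 0.0574
gripper_force: 8.0
t 9.7167 p [0.581  0.1275 0.2261] az -11.21 tilt 0.04 F [ 0.2   0.09 -1.34] w 0.0574 g 8.0 q [ 0.12  0.26 -0.49  1.58  0.12  1.34 -2.15]
(0.604, 0.1245, 0.2372, -11) -> [0.92, -0.06, -0.44] turn -0.2
```

View pics/s4.png

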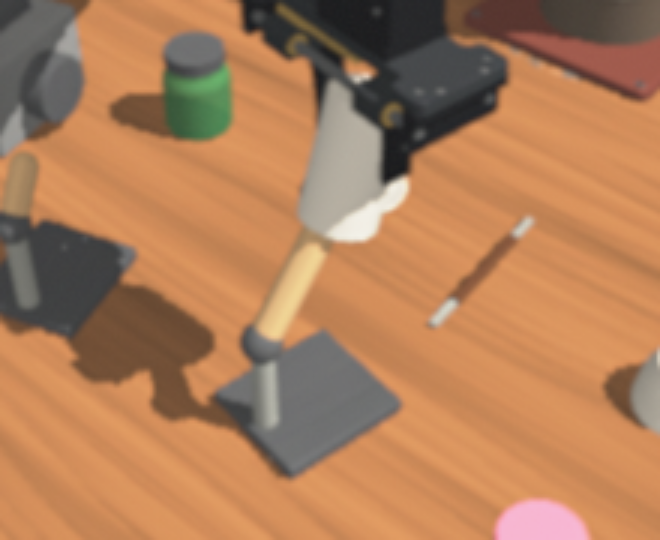

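The beaker has tilted as planned (mouth at crop (340,220), bottom at (350,85)), still low force. Continuing to full tilt, then starting down the rod.

```bash
python3 -m creep '[[1,[-0.07,0,0.07],0],[1,[-0.14,0,0.14],0],[1,[-0.21,0,0.21],0],[1,[-0.28,0,0.28],0],[1,[-0.34,0,0.36],0],[1,[-0.4,0,0.44],0],[1,[-0.46,0,0.52],0],[1,[-0.52,0,0.61],0],[1,[-0.46,0,0.69],0],[1,[-0.4,0,0.77],0],[1,[-0.35,0,0.85],0],[1,[-0.29,0,0.93],0],[1,[-0.23,0,1.02],0],[1,[-0.23,0,1.02],0]]'; python3 - <<'E'
from h import *
go()
im,d,K,D,T=cam("scene");cv2.imwrite("pics/s5.png",cv2.resize(im[150:330,180:400],None,fx=3,fy=3))
E
```

```text
time_s: 10.93
tool_pos: [0.5758, 0.1285, 0.2001]
ee_rot: [0.995, -0.098, -0.0, 0.0]
ft_force: [1.0, -0.5, -1.6]
grip_width: 0.0576
gripper_force: 8.0
t 10.9333 p [0.5758 0.1285 0.2001] az -11.22 tilt 0.04 F [ 0.96 -0.52 -1.61] w 0.0576 g 8.0 q [ 0.12  0.27 -0.49  1.63  0.13  1.28 -2.16]
```

View pics/s5.png

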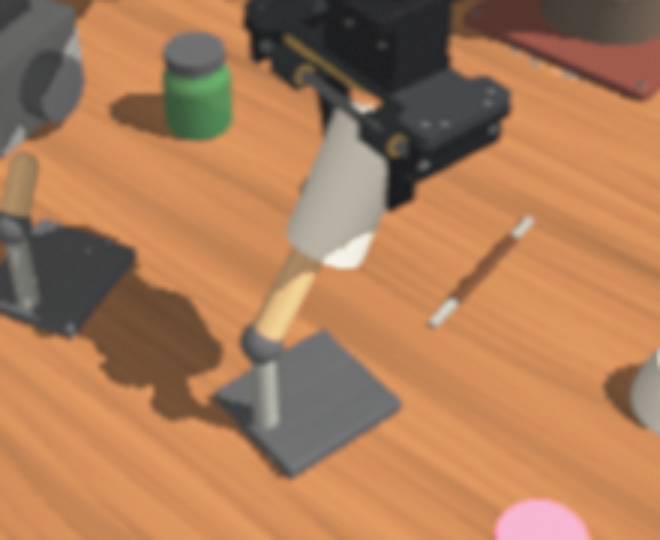

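The beaker is tilted about parallel with the rod and sleeved on it (lip at crop (330,250)). Sliding on along the rod.

```bash
python3 -m creep '[[1,[0.07,0,0.1],0],[1,[0.14,0,0.2],0],[1,[0.21,0,0.3],0],[1,[0.28,0,0.4],0],[1,[0.35,0,0.5],0],[1,[0.42,0,0.6],0],[1,[0.49,0,0.7],0],[1,[0.56,0,0.8],0],[1,[0.63,0,0.9],0],[1,[0.7,0,1.0],0],[1,[0.77,0,1.1],0],[1,[0.84,0,1.2],0],[1,[0.91,0,1.3],0],[1,[0.98,0,1.4],0],[1,[1.05,0,1.5],0],[1,[1.05,0,1.5],0],[1,[1.05,0,1.5],0]]'; python3 - <<'E'
from h import *
go()
im,d,K,D,T=cam("scene");cv2.imwrite("pics/s6.png",cv2.resize(im[150:330,180:400],None,fx=3,fy=3))
E
```

```text
time_s: 12.4
tool_pos: [0.6015, 0.1235, 0.1631]
ee_rot: [0.995, -0.098, -0.0, -0.0]
ft_force: [0.7, -0.3, -1.6]
grip_width: 0.0576
gripper_force: 8.0
t 12.4 p [0.6015 0.1235 0.1631] az -11.22 tilt 0.01 F [ 0.74 -0.34 -1.56] w 0.0576 g 8.0 q [ 0.11  0.34 -0.48  1.61  0.16  1.23 -2.17]
```

View pics/s6.png

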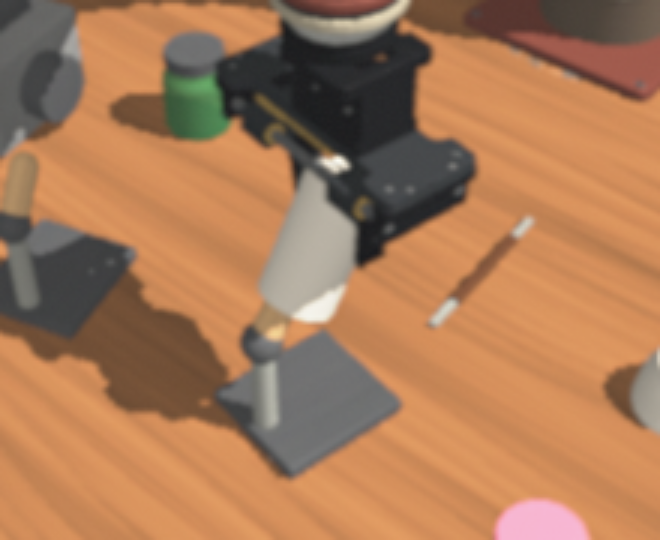

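The lip is now at crop (310,300), close to the root ball, with about 11 mm left. Creeping in 1 mm rows.

```bash
python3 -m creep '[[1,[0.02,0,0.03],0],[1,[0.05,0,0.07],0],[1,[0.07,0,0.1],0],[1,[0.09,0,0.13],0],[1,[0.12,0,0.16],0],[1,[0.14,0,0.2],0],[1,[0.16,0,0.23],0],[1,[0.18,0,0.26],0],[1,[0.18,0,0.26],0],[1,[0.18,0,0.26],0]]'; python3 -c "
from h import *
go()"; python3 -m creep '[[1,[0.02,0,0.03],0],[1,[0.05,0,0.07],0],[1,[0.05,0,0.07],0]]';python3 -m creep '[[1,[0.01,0,0.02],0],[1,[0.02,0,0.03],0],[1,[0.02,0,0.03],0]]'
```

```text
time_s: 13.28
tool_pos: [0.6059, 0.1227, 0.1568]
ee_rot: [0.995, -0.098, 0.0, -0.0]
ft_force: [1.0, 0.6, -2.3]
grip_width: 0.0573
gripper_force: 8.0
t 13.2833 p [0.6059 0.1227 0.1568] az -11.22 tilt 0.01 F [ 0.98  0.57 -2.35] w 0.0573 g 8.0 q [ 0.11  0.35 -0.48  1.61  0.17  1.22 -2.17]
time_s: 13.53
tool_pos: [0.6066, 0.1227, 0.1557]
ee_rot: [0.995, -0.098, -0.0, 0.0]
ft_force: [-5.6, -0.6, 5.7]
grip_width: 0.0575
gripper_force: 8.0
time_s: 13.78
tool_pos: [0.6069, 0.1226, 0.1554]
ee_rot: [0.995, -0.098, -0.0, 0.0]
ft_force: [-8.3, -0.7, 9.2]
grip_width: 0.0577
gripper_force: 8.0
```

Contact with the tip felt (force along the rod). Relaxing about 1 mm, then opening gradually.

```bash
python3 -m creep '[[1,[-0.02,0,-0.03],0],[1,[-0.03,0,-0.05],0],[1,[-0.03,0,-0.05],0]]' 3;  python3 -m creep '[[-0.35,[0,0,0],0],[-0.35,[0,0,0],0],[-0.38,[0,0,0],0],[-0.4,[0,0,0],0],[-0.45,[0,0,0],0],[-0.5,[0,0,0],0],[-0.6,[0,0,0],0],[-0.8,[0,0,0],0],[-1,[0,0,0],0],[-1,[0,0,0],0],[-1,[0,0,0],0],[-1,[0,0,0],0]]'; python3 - <<'E'
from h import *
go()
im,d,K,D,T=cam("scene");cv2.imwrite("pics/s7.png",cv2.resize(im[150:330,180:400],None,fx=3,fy=3))
E
```

```text
time_s: 14.03
tool_pos: [0.6068, 0.1226, 0.1556]
ee_rot: [0.995, -0.098, 0.0, -0.0]
ft_force: [-1.3, 0.2, 1.2]
grip_width: 0.0577
gripper_force: 3.0
time_s: 15.03
tool_pos: [0.6068, 0.1225, 0.1555]
ee_rot: [0.995, -0.098, -0.0, 0.0]
ft_force: [0.4, 0.2, 0.1]
grip_width: 0.0861
gripper_force: 0.0
t 15.0333 p [0.6068 0.1225 0.1555] az -11.22 tilt 0.0 F [0.38 0.15 0.12] w 0.0861 g 0.0 q [ 0.11  0.35 -0.48  1.61  0.17  1.22 -2.17]
```

View pics/s7.png

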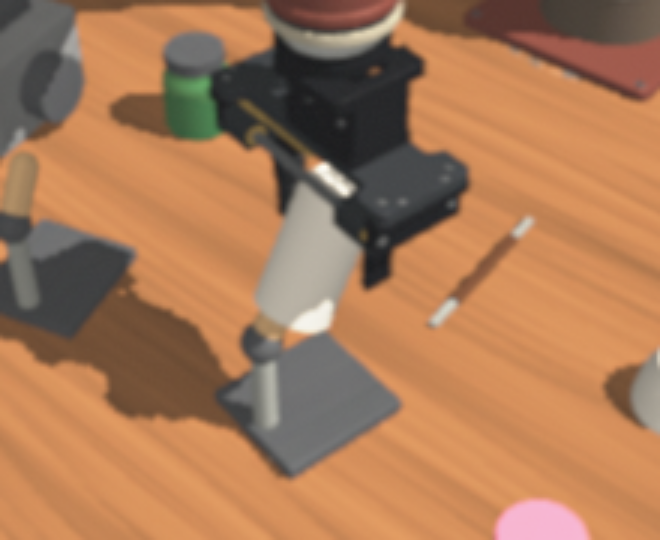

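The beaker sits on the arm, mouth at crop (300,315), unmoved after release. Going straight up, then to the lever.

```bash
python3 -m creep '[[-1,[0,0,-0.3],0],[-1,[0,0,-1],0],[-1,[0,0,-2],0],[-1,[0,0,-3],0],[-1,[0,0,-4],0],[-1,[0,0,-5],0],[-1,[0,0,-6],0],[-1,[0,0,-6],0]]'; python3 - <<'E'
from h import *
go((.445,-.40,.30,13.4),(.445,-.40,.182,13.4))
exec(open("m.py").read().split("S=np")[0])
im,d,K,D,T=cam("top");P=cloud(d,K,D,T);np.savez("top2.npz",im=im,P=P)
im,d,K,D,T=cam("scene");P=cloud(d,K,D,T)
cv2.imwrite("pics/s8.png",im)
hs=cv2.cvtColor(im,cv2.COLOR_BGR2HSV)
A=P[200:265,255:315];m=(A[...,2]>.1)&(A[...,2]<.235)&(hs[200:265,255:315,1]<70)&(np.abs(A[...,0]-.6)<.09)&(np.abs(A[...,1]-.12)<.05);A=A[m]
def f(p):
    z=np.array([p[2],p[3],1]);z/=np.linalg.norm(z);q=A-np.array([p[0],p[1],.17]);return np.linalg.norm(q-(q@z)[:,None]*z,axis=1)-.029
r=least_squares(f,[.61,.122,-.69,.13],loss="soft_l1",f_scale=.002);z=np.r_[r.x[2:],1];z/=np.linalg.norm(z)
e=np.radians(55);za=np.array([np.cos(e)*-.982,np.cos(e)*.191,np.sin(e)])
t=(A-np.r_[r.x[:2],.17])@z
print(len(A),"axis",z.round(3),"lean",np.arccos(z@za),"axial extents",np.percentile(t,[1,99]), "floor est",(np.r_[r.x[:2],.17]+z*(np.percentile(t,1)+.092)).round(4),"rms",np.sqrt(np.mean(r.fun**2)))
E
```

```text
time_s: 15.75
tool_pos: [0.6084, 0.1233, 0.3119]
ee_rot: [0.995, -0.098, 0.004, -0.001]
ft_force: [1.1, -0.1, 1.0]
grip_width: 0.0869
gripper_force: 0.0
t 15.75 p [0.6084 0.1233 0.3119] az -11.21 tilt 0.45 F [ 1.12 -0.09  0.97] w 0.0869 g 0.0 q [ 0.11  0.28 -0.48  1.38  0.13  1.5  -2.13]
(0.445, -0.4, 0.3, 13.4) -> [-2.35, 21.8, 0.39] turn -24.6
(0.445, -0.4, 0.182, 13.4) -> [-2.38, 21.82, 5.11] turn -24.6
1461 axis [-0.466  0.074  0.882] lean 0.12031343933871298 axial extents [-0.08200202  0.03990737] floor est [0.6105 0.1217 0.1788] rms 0.0046734199033744385
```

```bash
python3 -m creep '[[1,[-2.4,21.8,0.4],-24.6],[1,[-2.4,21.8,0.4],-24.6],[1,[-2.4,21.8,0.4],-24.6],[1,[-2.4,21.8,0.4],-24.6],[1,[-2.4,21.8,0.4],-24.6],[1,[-2.4,21.8,0.4],-24.6],[1,[-2.4,21.8,0.4],-24.6],[1,[-2.4,21.8,0.4],-24.6],[1,[-2.4,21.8,0.4],-24.6],[1,[-2.4,21.8,0.4],-24.6],[1,[-2.4,21.8,0.4],-24.6],[1,[-2.4,21.8,0.4],-24.6],[1,[-2.4,21.8,0.4],-24.6],[1,[-2.4,21.8,0.4],-24.6],[1,[-2.4,21.8,0.4],-24.6],[1,[-2.4,21.8,0.4],-24.6]]' 20; python3 - <<'E'
from h import *
im,d,K,D,T=cam("wrist");P=cloud(d,K,D,T);
m=(P[...,2]>.165)&(P[...,2]<.225)&(np.hypot(P[...,0]-.511,P[...,1]+.385)<.03)
A=P[m];print(len(A),A.min(0) if len(A) else 0,A.max(0) if len(A) else 0,cv2.minEnclosingCircle(A[:,:2].astype(np.float32)) if len(A) else 0)
u=np.array([.9728,.2317]);k=np.array([.511,-.386])
go((*(k-.045*u),.182,13.4))
E
```

```text
time_s: 17.18
tool_pos: [0.4409, -0.401, 0.294]
ee_rot: [0.993, 0.115, -0.001, -0.001]
ft_force: [0.3, 1.1, 0.5]
grip_width: 0.0011
gripper_force: 0.0
1030 [ 0.49658501 -0.40385296  0.16500805] [ 0.52525815 -0.37824208  0.21331535] ((0.5109525918960571, -0.3914412260055542), 0.014656604267656803)
t 17.2333 p [ 0.4419 -0.3997  0.2945] az 13.39 tilt 0.12 F [-0.12 -0.43  0.54] w 0.0002 g 0.0 q [ 0.79  0.21 -0.16  1.48  0.03  1.46 -0.7 ]
(np.float64(0.46722400000000003), np.float64(-0.3964265), 0.182, 13.4) -> [1.02, 0.12, 4.5] turn -0.0
```

```bash
python3 -m creep '[[1,[0,0.22,1],0],[1,[0,0.22,2],0],[1,[0,0.22,3],0],[1,[0,0.22,4],0],[1,[0,0.22,4.5],0],[1,[0.5,0.22,4.5],0],[1,[1,0.22,4.5],0],[1,[1.3,0.22,4.5],0],[1,[1.5,0.22,4.5],0],[1,[1.7,0.22,4.5],0],[1,[1.9,0.22,4.5],0],[1,[2.1,0.22,4.5],0],[1,[2.3,0.22,4.5],0],[1,[2.5,0.22,4.5],0],[1,[2.7,0.22,4.5],0],[1,[2.9,0.22,4.5],0],[1,[3.1,0.22,4.5],0],[1,[3.3,0.22,4.5],0],[1,[3.5,0.22,4.5],0],[1,[3.5,0.22,4.5],0]]'; python3 -m creep '[[1,[0.15,0,0],0],[1,[0.3,0,0],0],[1,[0.45,0,0],0],[1,[0.6,0,0],0],[1,[0.7,0,0],0],[1,[0.7,0,0],0]]'; python3 - <<'E'
from h import *
go((.5358+.0155*.973,-.3831+.0155*.232,.182))
im,d,K,D,T=cam("scene");cv2.imwrite("pics/s9.png",cv2.resize(im[60:220,110:290],None,fx=3.5,fy=3.5))
E
```

```text
time_s: 18.9
tool_pos: [0.5296, -0.3848, 0.1828]
ee_rot: [0.993, 0.117, 0.0, -0.0]
ft_force: [0.1, -0.6, -0.1]
grip_width: 0.0002
gripper_force: 0.1
time_s: 19.4
tool_pos: [0.546, -0.3811, 0.1829]
ee_rot: [0.993, 0.117, 0.0, -0.0]
ft_force: [0.3, -0.2, -0.2]
grip_width: 0.0002
gripper_force: 0.2
t 19.4 p [ 0.546  -0.3811  0.1829] az 13.42 tilt 0.02 F [ 0.26 -0.24 -0.24] w 0.0002 g 0.17 q [ 0.68  0.4  -0.18  1.47  0.07  1.29 -0.85]
(0.5508815, -0.379504, 0.182) -> [0.2, -0.02, 0.04] turn None
```

View pics/s9.png

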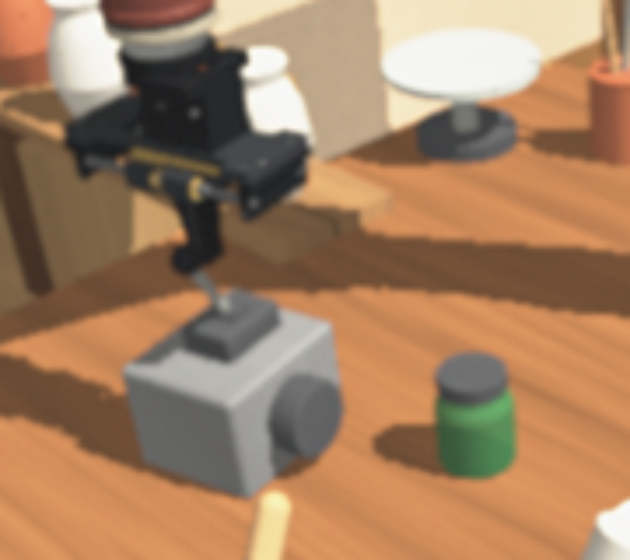

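The lever rod at crop (210,285) leans to the left (away from the robot), the knob against the black fingers at (195,255). Pushing on until the stop is felt.

```bash
python3 -m creep '[[1,[0.1,0,0],0],[1,[0.2,0,0],0],[1,[0.2,0,0],0]]' | grep -E "pos|ft"; python3 -m creep '[[1,[0.06,0,0],0],[1,[0.12,0,0],0],[1,[0.12,0,0],0]]'| grep -E "pos|ft"
```

```text
tool_pos: [0.5494, -0.3807, 0.183]
ft_force: [-4.2, -0.6, 1.1]
tool_pos: [0.5498, -0.3807, 0.1828]
ft_force: [-13.8, 1.5, 4.4]
```

```bash
python3 -m creep '[[1,[-0.2,0,0],0],[1,[-0.8,0,0],0],[1,[-1.8,0,0],0],[1,[-3,0,0],0],[1,[-4,0,-0.5],0],[1,[-4.4,0,-2],0],[1,[-4.4,0,-3.5],0],[1,[-4.4,0,-5],0],[1,[-4.4,0,-5],0]]'; python3 - <<'E'
from h import *
im,d,K,D,T=cam("top");P=cloud(d,K,D,T)
u=np.array([.9728,.2317]);q=P-np.array([.5358,-.3831,.1])
a=q[...,0]*u[0]+q[...,1]*u[1];b=-q[...,0]*u[1]+q[...,1]*u[0]
m=(abs(a)<.07)&(abs(b)<.03)&(q[...,2]>.075)&(q[...,2]<.13)
A=np.c_[a[m],b[m],q[...,2][m]];print(len(A),A.mean(0),A.max(0))
k=A[A[:,2]>.085].mean(0);print("q est",.5+np.arctan2(k[0],.07))
cv2.imwrite("pics/t2.png",im)
E
```

```text
time_s: 20.7
tool_pos: [0.4484, -0.4065, 0.317]
ee_rot: [0.993, 0.116, 0.004, 0.004]
ft_force: [0.8, -0.2, 1.3]
grip_width: 0.0005
gripper_force: 0.0
92 [0.03714313 0.00218045 0.09962868] [0.04956539 0.01302698 0.10836514]
q est 0.9940588800690076
```

View pics/t2.png

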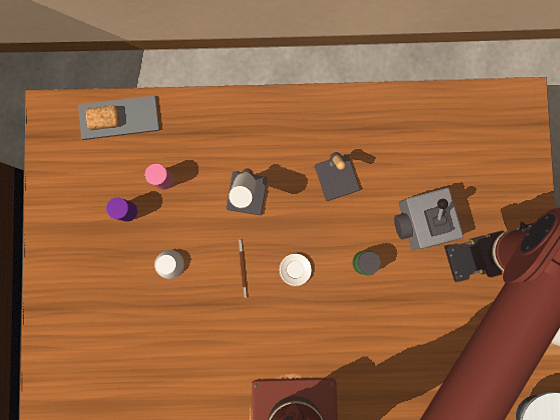

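The top view shows the beaker seated on the long arm (240,193), the lever knob over at (442,203) (q about 1.0), and the bystanders unmoved.

```bash
python3 -c "
from plant import bot
print(bot.finish_job())"
```

```text
the job is handed in; nothing more can be done
None
```

The white beaker is seated on the long drying arm and released, the lever is at its far stop (measured about 0.99 rad), the bystanders look unmoved, and the job was handed in at about 21 s.

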